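# Fit the lift-out shelf in the water bath and stand the flask on it

## Task

Get the small bench bath ready for use: take the perforated shelf plate by its upright grip, pass it tilted through the bath's opening (it is longer than the opening) and settle it flat on the two ledges inside, under the end lips. Then stand the stoppered conical flask upright on the fitted shelf, at either side of the grip. Lower both gently, do not let them drop, and leave the beaker and the reagent jar where they are.

Things in the scene. Friction and masses are not known exactly. Their poses are not given: they have to be found in the camera images.
- bath_rim (a point): Centre of the bath's mouth, level with its rim top. The bath: fixed open-topped grey and steel box on the bench, outside 240 mm long (x) by 164 mm wide (y) by 129 mm high; the end with the black knob (-x) faces the robot. z is up. The mouth is 172 mm (x) by 146 mm (y): at each end a flat lip 4 mm thick juts 25 mm inwards at the rim. Below the lips it is 222 mm long, 146 mm wide inside.
- bath_seat (a point): Middle of the bath at the level of the tops of its two inner ledges, 84 mm below the rim top and 45 mm above the bench; axes as bath_rim. One ledge at each end, full width, 6 mm thick, reaching from the end wall (111 mm from this point along x) to 72 mm from it; 80 mm free height between ledge top and lip underside; floor 29 mm below the ledge tops. Both ends alike.
- shelf_grip (a point): Centre of the shelf plate's grip. Loose flat aluminium plate with dark round marks, 190 mm (x) by 116 (y) by 6 thick, 0.45 kg, flat on the bench. Above its middle on two 8 mm rods (y = +-15) is a grey grip block, 14 mm thick (x), 46 long (y), 24 high, its centre 112 mm above the plate's underside. z is up from the plate; ends alike. Plate on the ledges: this point is 112 mm above bath_seat.
- flask_mid (a point): Middle of the loose stoppered conical glass flask, 75 mm above its foot. 150 mm high, base 56 mm across, cone narrowing to a straight neck 26 mm across 88 to 132 mm above the foot, then a collar 31 mm across and a black stopper 24 mm across. 0.16 kg. Starts upright on the bench; z is up its axis. Standing on the fitted plate, this point is 81 mm above bath_seat.
- beaker: Bystander: open glass beaker, 68 mm across and 90 mm high, upright on the bench beyond the bath; origin at the centre of its foot.
- reagent: Bystander: brown glass jar with a black cap, 60 mm across and 130 mm high, upright on the bench beyond the bath; origin at the centre of its foot. Also beyond the bath, fixed: a steel lab jack 94 mm high on the right and a tripod on an iron base, 126 mm high, on the left.
There are look-alikes about, which are no part of the job. What is shaped like the part that bears shelf_grip but orange or turquoise is not meant.

How it is judged:
By the outcome, as a careful person would: the job done as asked, in the order asked, and still so for the second after the job is handed in, with the robot touching nothing.
It also fails if it takes over 64 s, if anything falls off the work surface, if the arm or the gripper's body presses on something with over 40 N, if the wrist force passes 120 N, or if a joint passes its speed limit or range.

## Robot

A 6-joint arm with a two-finger parallel gripper is mounted at the origin on the work surface. World frame = base frame: x ahead of the robot, y to its left, z up, the work surface at z = 0. Lengths are in mm, angles in rad, forces in N, time in s.
With the tool pointing down it reaches from about 400 to 925 mm from the base axis. Payload 12.5 kg.
Tool frame: the origin (TCP) lies at the very end of the fingers, on their centre line; the grasp point (between the pads) lies 19 mm behind it; x points along the fingers, y is the direction in which the jaws open and shut, and the axes are right-handed (so a half turn about x gives the same grasp; the last joint's range is limited). The gripper opens to 95 mm and grips with 3 to 60 N. Pads are 20 mm wide; open, the fingers measure 119 mm over their backs; the gripper's body (75 mm by 180 mm) begins 59 mm behind the grasp point.
Start: joints at [-1.407, 0.491, 1.559, -0, 1.092, -0.106], TCP at [166.609, -602.402, 214.661] pointing down, gripper open.
Joint ranges: [-3.1, 3.1], [-0.84, 2.19], [0.05, 2.79], [-1.13, 4.28], [0.06, 2.93], [-2.69, 2.69]. Speed limits (rad/s): [2.22, 2.22, 2.79, 3.14, 3.14, 3.14].

## Interface

Orientations are given as [roll, pitch, yaw] about the fixed x, y, z axes, in that order (R = Rz(yaw) Ry(pitch) Rx(roll)).
In Python, from cell import env, optics, job gives the robot as it stands.
- The arm moves only by the shell command python3 -m handwheel 'ROWS' [OPENING]. ROWS is JSON, a list of rows, each an object with "travel": the shift along the world's x, y, z in mm, a list of three; "roll": the turn about the world's z in degrees. In form: [{"travel": [dx, dy, dz], "roll": roll}, ...]. A call has 1 to 8 rows; each row is the pose to reach, as a shift and turn from the pose commanded when the call began; what a row does not reach only later rows make up. A row lasts 1/10 s, in which the tool goes at most 50 mm and 8.59 degrees, less where a joint would pass 70% of its speed; a pose out of reach is approached as far as the arm can. A call with a gripper value outside its range is refused whole. OPENING is the closure, from -1 (fully open) to 1 (shut), set as the call begins (- or left out, the last holds). The fingers move at their own pace and stop on an object; the grip force is fixed at half the most. Time passes only in rows, so rows that repeat a pose let the fingers close. It gives the time, the measured TCP pose, the force and the opening at its end, in the units of the state.
- env.state(): the state, without advancing time (a new reading comes with each control period).
- optics.read_camera(name): name is "side" or "top" or "wrist"; returns the picture (420x560x3 uint8, red, green, blue); there is no depth.
- optics.camera_params(name): a dict with "fx", "fy", "cx", "cy" (pixels), "world_from_camera" (4x4, takes a point from camera to world coordinates). Camera axes: x right, y up, looking along -z (the intrinsics and any distortion apply to the point x, -y, -z); pixel columns grow to the right and rows downward; lengths in mm; the calibration is good to about 2 mm. The wrist camera is an equidistant fisheye: a pixel r from the principal point sees the ray r / f radians off the axis. A picture is of the moment at which its call begins: read the wrist's pose just before it. camera_params takes no time and is no camera call; for the wrist camera it gives the pose at the moment of the call.
- job.job_done(): hands the job in, once; it reports no verdict.
The state is a dict: "t": time; "joints": joint angles; "qvel": joint speeds; "tau": joint torques, N m; "eef_pos": TCP position; "tcp_rot": TCP orientation; "ft_force": force on the tool from outside, world axes, zero at the start; "moment": the same for the moment, N m; "opening": opening from 0.0 (shut) to 1.0 (fully open).
Only numpy, scipy, OpenCV 4.12 (cv2) and the standard library are available. Lean on these libraries where they do the work, as an engineer would, in place of code of your own. Each camera call takes 0.05 s, during which the arm holds its last target.

## Working session

There is one attempt and no reset: what is moved stays moved. The work goes in short steps, Python scripts to look and compute and a shell command to move; the robot and the scene stay as the last step left them, time stands still between calls to the robot, and variables do not carry over. Pictures are saved under pics/ and viewed, and the job is handed in when it is done.

```bash
ls -la; mkdir -p pics
python3 - <<'E'
from cell import env, optics, job
import cv2
print(env.state())
for n in ["side","top","wrist"]:
    p=optics.camera_params(n); print(n,p)
    im=optics.read_camera(n); cv2.imwrite(f"pics/{n}0.png",im[:,:,::-1])
E
```

```text
total 12
drwxr-xr-x  3 agent agent 4096 Dec  7 05:54 .
drwxr-xr-x 23 root  root  4096 Dec  7 05:54 ..
drwxr-xr-x  2 agent agent 4096 Dec  7 05:54 pics
{'t': 0.0, 'joints': array([-1.40658795e+00,  4.91574695e-01,  1.55949216e+00, -2.29652381e-05,
        1.09169841e+00, -1.05601742e-01]), 'qvel': array([-0.00098002, -0.00083175,  0.00019831, -0.0009038 ,  0.00092332,
       -0.00035713]), 'tau': array([-1.55285801e-03, -6.12649727e+01, -2.58191818e+01,  6.91679539e-02,
        4.81370639e-02, -8.39010977e-05]), 'eef_pos': array([ 166.56466143, -602.12109861,  214.03764096]), 'tcp_rot': array([-1.65903077,  1.56962354,  1.7523826 ]), 'ft_force': array([-0.00714527,  0.14051848, -0.10032798]), 'moment': array([ 0.03048532,  0.02488821, -0.01100604]), 'opening': 1.0002664498844656}
side {'fx': 433.26094760839675, 'fy': 433.26094760839675, 'cx': 277.72088205193086, 'cy': 204.7063906370231, 'world_from_camera': array([[-9.47406218e-01,  2.25998036e-01, -2.26597320e-01,
         2.22824174e+02],
       [-3.19471277e-01, -7.09806100e-01,  6.27784521e-01,
         7.12637161e+02],
       [-1
[... 404 characters left out ...]
59109600e-03, -1.82926751e-02,
        -1.20803067e+02],
       [-1.83534053e-02,  5.65827895e-02,  9.98229202e-01,
         1.10426890e+03],
       [ 0.00000000e+00,  0.00000000e+00,  0.00000000e+00,
         1.00000000e+00]])}
wrist {'fx': 325.19226210127806, 'fy': 325.19226210127806, 'cx': 282.34576762604627, 'cy': 211.737578244353, 'world_from_camera': array([[ 2.66861323e-01,  9.33385086e-01,  2.39952735e-01,
         2.34285048e+02],
       [-9.63734846e-01,  2.58347667e-01,  6.68702403e-02,
        -5.84091881e+02],
       [ 4.24455820e-04, -2.49095893e-01,  9.68478733e-01,
         3.85680640e+02],
       [ 0.00000000e+00,  0.00000000e+00,  0.00000000e+00,
         1.00000000e+00]])}
```

View pics/top0.png

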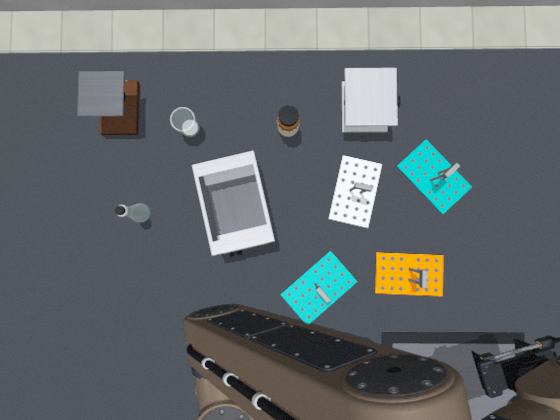

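View pics/side0.png

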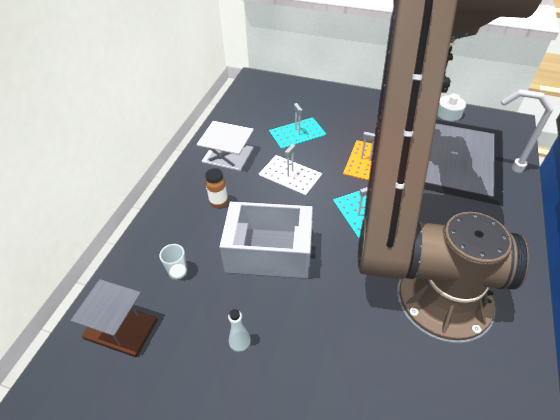

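View pics/wrist0.png

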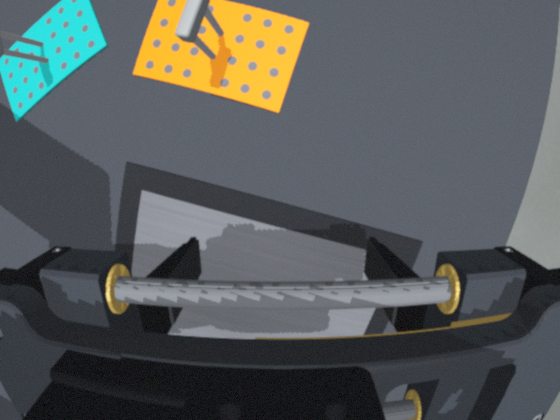

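Top view: white plate at about (356,190) with its grip near (362,187). The bath is at (233,203) with the knob at (236,252), and the flask has its foot at (140,212) and stopper at (121,210). The turquoise and orange plates are look-alikes. The side view shows the same layout. Next I measure.

```bash
cat > h.py <<'E'
from cell import env, optics, job
import cv2, numpy as np
from scipy.spatial.transform import Rotation as Rn
def ray(n,u,v,P=None):
    P=P or optics.camera_params(n); T=P["world_from_camera"]
    d=np.array([(u-P["cx"])/P["fx"],-(v-P["cy"])/P["fy"],-1.])
    if n=="wrist":
        a=np.array([u-P["cx"],v-P["cy"]]);r=np.hypot(*a);th=r/P["fx"];a=a/max(r,1e-9)
        d=np.array([a[0]*np.sin(th),-a[1]*np.sin(th),-np.cos(th)])
    return T[:3,3],T[:3,:3]@d
def onz(n,u,v,z,P=None):
    o,d=ray(n,u,v,P); return o+d*(z-o[2])/d[2]
def tri(a,b):
    (o1,d1),(o2,d2)=a,b
    s=np.linalg.lstsq(np.c_[d1,-d2],o2-o1,rcond=None)[0]
    p,q=o1+s[0]*d1,o2+s[1]*d2
    return (p+q)/2,np.linalg.norm(p-q)
E
python3 - <<'E'
from h import *
t=cv2.imread("pics/top0.png"); s=cv2.imread("pics/side0.png")
for n,im,roi in [("top",t,(320,145,390,235)),("side",s,(250,145,330,200))]:
    x0,y0,x1,y1=roi
    m=np.zeros(im.shape[:2],np.uint8); m[y0:y1,x0:x1]=(im[y0:y1,x0:x1].min(2)>150)*255
    m=cv2.morphologyEx(m,cv2.MORPH_CLOSE,np.ones((9,9)))
    c=max(cv2.findContours(m,0,2)[0],key=cv2.contourArea)
    r=cv2.minAreaRect(cv2.convexHull(c)); b=cv2.boxPoints(r)
    w=np.array([onz(n,*p,6)[:2] for p in b]);print(n,"plate px",b.round(1).tolist())
    ap=cv2.approxPolyDP(cv2.convexHull(c),5,True)[:,0];wa=np.array([onz(n,*p,6)[:2] for p in ap.astype(float)])
    print(ap.tolist(),wa.round(1).tolist(),wa.mean(0), [np.linalg.norm(wa[i]-wa[i-1]).round(1) for i in range(len(wa))])
def crop(n,im,x0,y0,x1,y1,k,o): cv2.imwrite(o,cv2.resize(im[y0:y1,x0:x1],None,fx=k,fy=k,interpolation=cv2.INTER_CUBIC))
a=cv2.resize(t[140:270,185:285],None,fx=4,fy=4); b=cv2.resize(t[140:240,320:400],None,fx=5,fy=5)
cv2.imwrite("pics/c1.png",a);cv2.imwrite("pics/c2.png",b)
cv2.imwrite("pics/c3.png",cv2.resize(s[140:360,160:330],None,fx=2.7,fy=2.7))
T=Rn.from_euler("xyz",env.state()["tcp_rot"]).as_matrix(); print(T.round(3))
E
```

```text
top plate px [[327.6000061035156, 218.8000030517578], [342.20001220703125, 154.39999389648438], [382.5, 163.5], [367.8999938964844, 227.89999389648438]]
[[343, 155], [381, 164], [368, 227], [328, 218]] [[656.6, -295.1], [629.9, -404.3], [447.9, -364.3], [473.9, -250.1]] [ 552.09214996 -328.47494107] [np.float64(188.2), np.float64(112.5), np.float64(186.3), np.float64(117.1)]
side plate px [[257.8999938964844, 173.10000610351562], [288.3999938964844, 139.89999389648438], [324.8999938964844, 173.39999389648438], [294.5, 206.60000610351562]]
[[258, 173], [294, 145], [321, 175], [303, 194]] [[657.8, -298.2], [581.9, -479.5], [445.0, -354.9], [479.0, -248.9]] [ 540.94564694 -345.39753698] [np.float64(185.5), np.float64(196.6), np.float64(185.1), np.float64(111.3)]
[[-0.     0.267 -0.964]
 [ 0.001 -0.964 -0.267]
 [-1.    -0.001 -0.   ]]
```

```bash
sleep 0
```

```text
(no output)
```

View pics/c1.png

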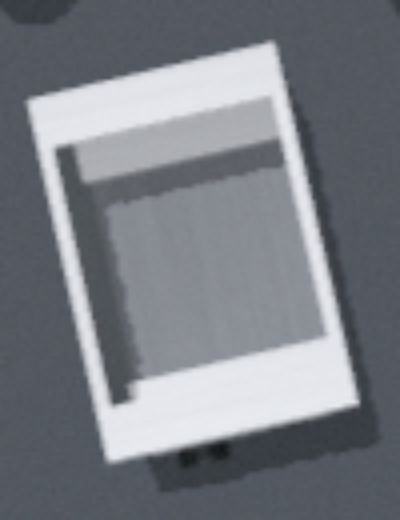

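View pics/c2.png

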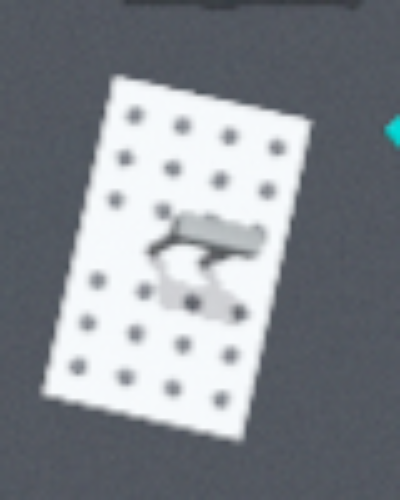

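View pics/c3.png

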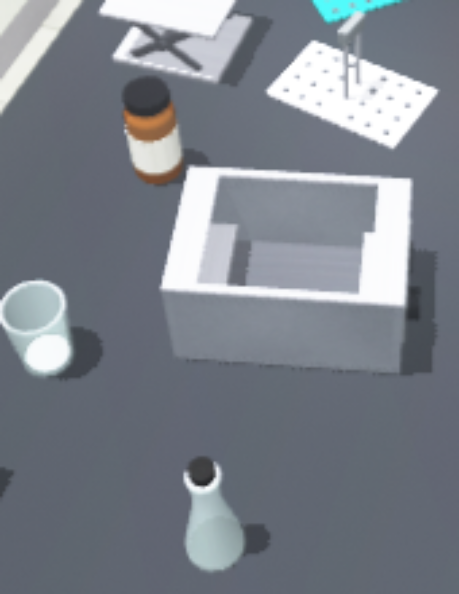

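Run:
```python
from h import *
c=np.array([(27,100),(274,41),(358,404),(108,461)],float); 
px=(c+.5)/4-.5+[185,140]
w=np.array([onz("top",*p,129)[:2] for p in px]);print("rim corners",w.round(1).tolist(),w.mean(0).round(1),[np.linalg.norm(w[i]-w[i-1]).round(1) for i in range(4)])
for a,b in [(3,0),(2,1)]: d=w[b]-w[a];print(np.degrees(np.arctan2(d[1],d[0])))
c=np.array([(190,167),(412,178),(405,305),(163,288)],float); px=c/2.7+[160,140]
ws=np.array([onz("side",*p,129)[:2] for p in px]);print("side rim",ws.round(1).tolist(),ws.mean(0).round(1),[np.linalg.norm(ws[i]-ws[i-1]).round(1) for i in range(4)])
# grip top quad in top cam
g=onz("top",363.2,184.9,124);print("grip top-z124",g)
gs=c=np.array([352,22])/2.7+[160,140];print("side grip",onz("side",*gs,118), tri(ray("top",363.2,185.2),ray("side",*gs)))
# flask
t=cv2.imread("pics/top0.png"); s=cv2.imread("pics/side0.png")
out={}
for n,im,(x0,y0,x1,y1) in [("top",t,(110,200,130,220)),("side",s,(225,300,245,323))]:
    m=(im[y0:y1,x0:x1].max(2)<40); ys,xs=np.nonzero(m); p=(xs.mean()+x0,ys.mean()+y0); out[n]=p; print(n,p,m.sum(),onz(n,*p,146))
print(tri(ray("top",*out["top"]),ray("side",*out["side"])))
cv2.imwrite("pics/f.png",np.hstack([cv2.resize(t[195:230,105:160],(550,350)),cv2.resize(s[300:360,215:260],(262,350))]))
```

```text
rim corners [[608.7, 116.4], [646.6, -43.7], [412.3, -98.0], [376.1, 61.7]] [510.9   9.1] [np.float64(239.0), np.float64(164.5), np.float64(240.5), np.float64(163.8)]
13.244612772424977
13.057103391581961
side rim [[642.0, -42.7], [409.6, -100.1], [371.7, 61.4], [604.7, 114.9]] [507.    8.4] [np.float64(162.0), np.float64(239.4), np.float64(165.9), np.float64(239.1)]
grip top-z124 [ 555.25306607 -327.39352067  124.        ]
side grip [ 550.54268775 -334.29217687  118.        ] (array([ 551.73590832, -328.2928033 ,  122.94000906]), np.float64(5.881835883235795))
top (np.float64(124.0), np.float64(210.0)) 3 [490.28501087 282.56497542 146.        ]
side (np.float64(nan), np.float64(nan)) 0 [nan nan nan]
 ** On entry to DLASCL parameter number  4 had an illegal value
 ** On entry to DLASCL parameter number  4 had an illegal value
 ** On entry to DLASCL parameter number  4 had an illegal value
 ** On entry to DLASCL parameter number  4 had an illegal value
 ** On entry to DLASCL parameter number  5 had an illegal value
 ** On entry to DLASCL parameter number  4 had an illegal value<stdin>:15: RuntimeWarning: Mean of empty slice.
  ret = ret.dtype.type(ret / rcount)
Traceback (most recent call last):
  File "h.py", line 15, in tri
    s=np.linalg.lstsq(np.c_[d1,-d2],o2-o1,rcond=None)[0]
      ~~~~~~~~~~~~~~~^^^^^^^^^^^^^^^^^^^^^^^^^^^^^^^^
numpy.linalg.LinAlgError: SVD did not converge in Linear Least Squares
```

```bash
python3 -m handwheel '[{"travel":[48,34,0],"roll":-4},{"travel":[96,68,0],"roll":-8},{"travel":[144,102,0],"roll":-12},{"travel":[192,137,0],"roll":-16},{"travel":[240,171,0],"roll":-20},{"travel":[288,205,0],"roll":-24},{"travel":[336,239,0],"roll":-28},{"travel":[385,274,0],"roll":-28.6}]' -1
python3 -m handwheel '[{"travel":[0,0,0],"roll":0},{"travel":[0,0,0],"roll":0}]' -
python3 - <<'E'
from h import *
P=optics.camera_params("wrist"); im=optics.read_camera("wrist"); cv2.imwrite("pics/w1.png",im[:,:,::-1])
im=optics.read_camera("side"); cv2.imwrite("pics/s1.png",im[:,:,::-1])
print(env.state()["eef_pos"],P["world_from_camera"])
E
```

```text
t: 0.95
eef_pos: [494.0, -369.0, 214.6]
tcp_rot: [0.079, 1.571, 2.988]
ft_force: [1.0, -1.1, 0.5]
opening: 1.001
t: 1.15
eef_pos: [493.0, -369.6, 214.3]
tcp_rot: [-0.173, 1.57, 2.742]
ft_force: [-0.4, 0.1, 0.5]
opening: 0.999
[ 491.78639761 -370.96505314  214.471803  ] [[-2.24594868e-01  9.43629330e-01  2.43147761e-01  5.61576884e+02]
 [-9.74452171e-01 -2.17576573e-01 -5.57081892e-02 -3.85954988e+02]
 [ 3.35375209e-04 -2.49447637e-01  9.68388230e-01  3.85753434e+02]
 [ 0.00000000e+00  0.00000000e+00  0.00000000e+00  1.00000000e+00]]
```

View pics/w1.png

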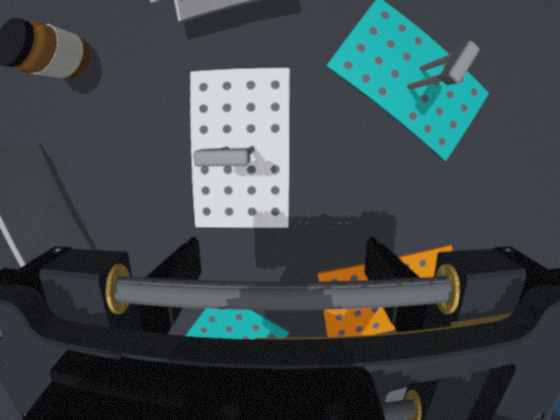

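View pics/s1.png

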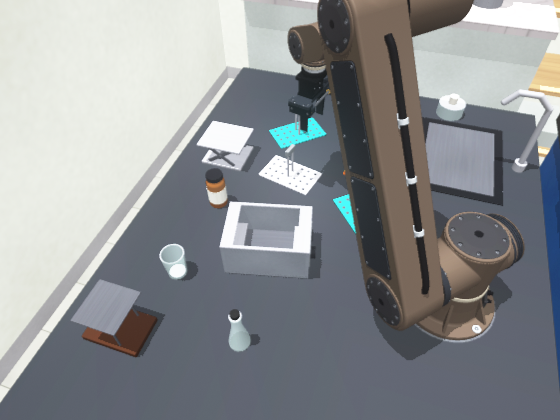

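Run:
```python
from h import *
st=env.state();T=Rn.from_euler("xyz",st["tcp_rot"]).as_matrix();print(st["eef_pos"],np.degrees(np.arctan2(T[1,1],T[0,1])))
c=np.array([onz("wrist",*p,6)[:2] for p in [(190,71),(289,68),(288,227),(196,227)]]);print(c.round(1).tolist(),c.mean(0))
for a,b in [(3,0),(2,1)]: d=c[b]-c[a];print(np.degrees(np.arctan2(d[1],d[0])),np.linalg.norm(d))
g=[onz("wrist",*p,124) for p in [(196,155),(248,154)]];print(g,(g[0]+g[1])/2,np.linalg.norm(g[0]-g[1]))
```

```text
[ 491.78639761 -370.96505314  214.471803  ] -103.16549864249122
[[657.1, -298.2], [629.7, -411.8], [444.6, -367.8], [470.3, -255.7]] [ 550.4401621  -333.34015743]
-12.828654416413714 191.5442552952815
-13.374540661934658 190.20652514847666
[array([ 557.65089526, -314.06118442,  124.        ]), array([ 547.67421338, -356.23470021,  124.        ])] [ 552.66255432 -335.14794232  124.        ] 43.33750818438583
```

```bash
python3 -m handwheel '[{"travel":[30,20,0],"roll":0},{"travel":[60,39,0],"roll":0},{"travel":[60,39,-20],"roll":0},{"travel":[60,39,-50],"roll":0},{"travel":[60,39,-70],"roll":0},{"travel":[60,39,-70],"roll":0}]' -
python3 - <<'E'
from h import *
im=optics.read_camera("wrist"); cv2.imwrite("pics/w2.png",im[:,:,::-1])
print(env.state()["eef_pos"])
E
```

```text
t: 1.85
eef_pos: [550.5, -332.0, 142.1]
tcp_rot: [-0.37, 1.566, 2.54]
ft_force: [-0.3, -0.2, 1.2]
opening: 1.003
[ 551.28115565 -332.43046323  143.95631009]
```

View pics/w2.png

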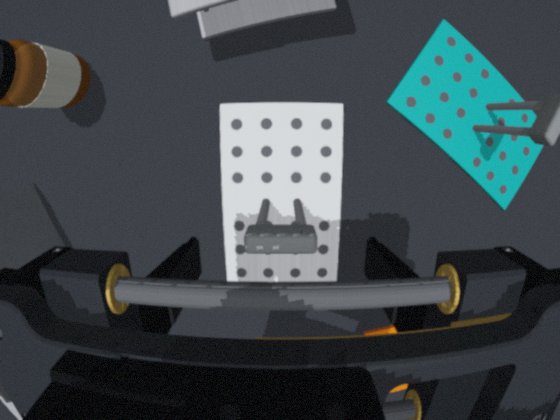

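```bash
python3 - <<'E'
from h import *
print(env.state()["eef_pos"])
for r in (224,229,234): print(onz("wrist",281,r,124).round(1))
E
python3 -m handwheel '[{"travel":[0,0,-20],"roll":0},{"travel":[0,0,-40],"roll":0},{"travel":[0,0,-50],"roll":0},{"travel":[0,0,-50],"roll":0}]' -
python3 - <<'E'
from h import *
im=optics.read_camera("wrist"); cv2.imwrite("pics/w3.png",im[:,:,::-1])
im=optics.read_camera("side"); cv2.imwrite("pics/s3.png",cv2.resize(im[60:220,230:370,::-1],None,fx=3.5,fy=3.5))
print(env.state()["eef_pos"],env.state()["ft_force"])
E
```

```text
[ 551.28115565 -332.43046323  143.95631009]
[ 564.3 -335.2  124. ]
[ 561.2 -334.5  124. ]
[ 558.  -333.8  124. ]
t: 2.3
eef_pos: [552.1, -331.9, 94.6]
tcp_rot: [-0.239, 1.57, 2.673]
ft_force: [-0.4, -0.1, -0.3]
opening: 1.004
[ 552.76373599 -332.08042212   95.83535293] [1.05806006 0.31449501 0.6656319 ]
```

View pics/w3.png

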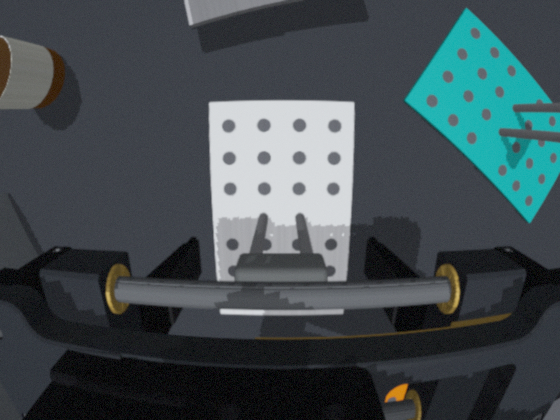

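View pics/s3.png

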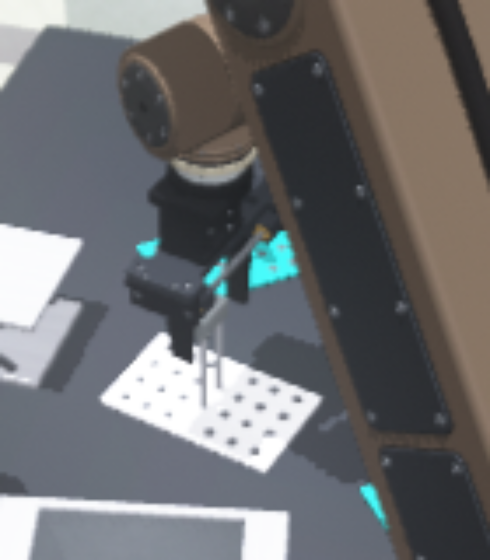

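Run:
```python
from h import *
print(env.state()["eef_pos"])
c=np.array([onz("wrist",*p,6)[:2] for p in [(209,101),(354,101),(342,314),(221,314)]]);print(c.round(1).tolist(),c.mean(0))
for a,b in [(3,0),(2,1),(1,0)]: d=c[b]-c[a];print(np.degrees(np.arctan2(d[1],d[0])),np.linalg.norm(d))
```

```text
[ 552.76373599 -332.08042212   95.83535293]
[[658.9, -296.9], [632.3, -410.6], [445.5, -365.8], [471.6, -254.0]] [ 552.05001431 -331.84793284]
-12.90007725491125 192.14546219213065
-13.467331640235255 192.09098755778774
76.82377408077558 116.69439866224693
```

```bash
python3 -m handwheel '[{"travel":[0,0,-2],"roll":0},{"travel":[0,0,-2],"roll":0},{"travel":[0,0,-2],"roll":0},{"travel":[0,0,-2],"roll":0},{"travel":[0,0,-2],"roll":0},{"travel":[0,0,-2],"roll":0}]' 1
python3 -m handwheel '[{"travel":[0,0,0],"roll":0},{"travel":[0,0,0],"roll":0},{"travel":[0,0,10],"roll":0},{"travel":[0,0,20],"roll":0},{"travel":[0,0,20],"roll":0},{"travel":[0,0,20],"roll":0}]' -
python3 - <<'E'
from h import *
im=optics.read_camera("side"); cv2.imwrite("pics/s4.png",cv2.resize(im[60:220,230:370,::-1],None,fx=3.5,fy=3.5))
print(env.state()["eef_pos"],env.state()["ft_force"],env.state()["moment"])
E
```

```text
t: 3.0
eef_pos: [552.5, -331.5, 92.7]
tcp_rot: [1.59, 1.571, -1.781]
ft_force: [-0.1, 0.4, 0.4]
opening: 0.551
t: 3.6
eef_pos: [552.6, -331.5, 113.1]
tcp_rot: [2.617, 1.57, -0.754]
ft_force: [0.2, -0.1, -3.4]
opening: 0.481
[ 552.40415587 -331.44656244  112.71037744] [ 0.83704315 -0.74853269 -3.74897211] [ 0.04161962 -0.01950334 -0.02811114]
```

View pics/s4.png

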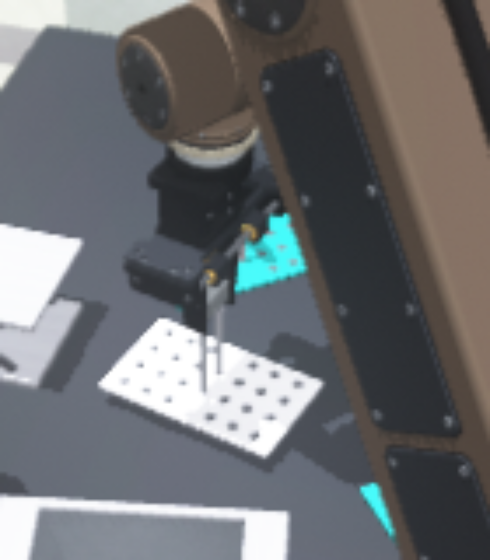

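```bash
python3 -m handwheel '[{"travel":[0,0,30],"roll":0},{"travel":[0,0,70],"roll":0},{"travel":[0,0,110],"roll":0},{"travel":[0,15,132],"roll":2},{"travel":[-3,45,132],"roll":5},{"travel":[-6,80,132],"roll":8},{"travel":[-10,115,132],"roll":11},{"travel":[-13,150,132],"roll":14}]' -
python3 -m handwheel '[{"travel":[-3,35,0],"roll":3},{"travel":[-6,70,0],"roll":6},{"travel":[-9,105,0],"roll":9},{"travel":[-12,140,0],"roll":11},{"travel":[-15,170,0],"roll":12},{"travel":[-17,187,0],"roll":12.2},{"travel":[-17,193,0],"roll":12.2},{"travel":[-17,193,0],"roll":12.2}]' -
python3 - <<'E'
from h import *
st=env.state();T=Rn.from_euler("xyz",st["tcp_rot"]).as_matrix();print(st["eef_pos"],np.degrees(np.arctan2(T[1,1],T[0,1])))
for n in ["side","wrist","top"]:
    im=optics.read_camera(n); cv2.imwrite(f"pics/{n}5.png",im[:,:,::-1])
E
```

```text
t: 4.45
eef_pos: [538.9, -180.1, 244.3]
tcp_rot: [-0.367, 1.57, 2.791]
ft_force: [0.4, 0.6, -3.7]
opening: 0.481
t: 5.25
eef_pos: [522.5, 11.9, 244.5]
tcp_rot: [0.654, 1.571, -2.259]
ft_force: [0.3, -1.2, -4.0]
opening: 0.482
[522.49236239  11.86727199 244.53750334] -76.88762110515508
```

View pics/side5.png

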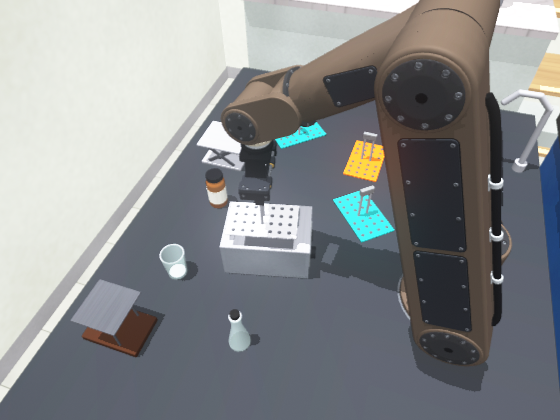

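View pics/wrist5.png

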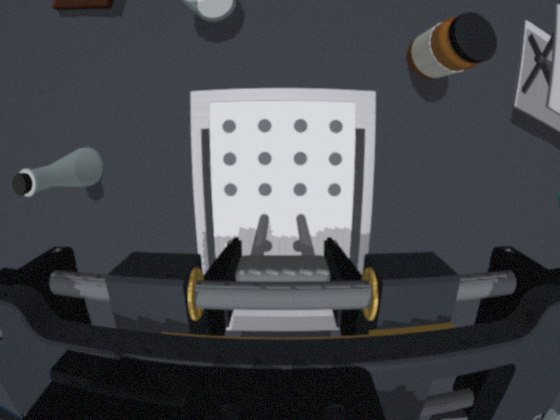

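View pics/top5.png

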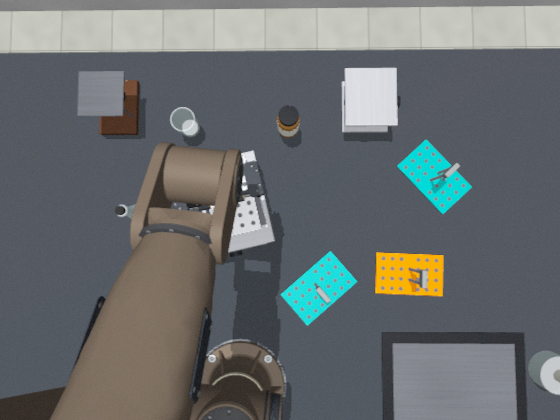

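The wrist picture shows the bath's far rim edge at row 92, from column 190 to 376, and the plate's far edge at row 101, from column 210 to 356. The flask foot is near (88,165). Next I check the plate against the bath.

Run:
```python
from h import *
z=env.state()["eef_pos"]; R=np.array([[.974,.2267],[-.2267,.974]])
f=lambda p:(R@(p[:2]-np.array([509,8.8]))).round(1)
r=[onz("wrist",*p,129) for p in [(190,91.5),(376,91.5)]]
q=[onz("wrist",*p,z[2]-92.7+6) for p in [(210,101),(356,101)]]
print("tcp",f(z),"rim(120,+-82)",[f(x) for x in r],"plate end(95+P, +-58)",[f(x) for x in q])
o=env
```

```text
tcp [13.7 -1.3] rim(120,+-82) [array([120.8,  80. ]), array([120.7, -86. ])] plate end(95+P, +-58) [array([108.3,  55.2]), array([108.2, -60.8])]
```

```bash
python3 -m handwheel '[{"travel":[0,0,-10],"roll":0},{"travel":[0,0,-18],"roll":0},{"travel":[0,0,-21],"roll":0},{"travel":[0,0,-24],"roll":0},{"travel":[0,0,-27],"roll":0},{"travel":[0,0,-30],"roll":0},{"travel":[0,0,-30],"roll":0}]' -
python3 - <<'E'
from h import *
st=env.state();print(st["eef_pos"],st["ft_force"],st["moment"])
for n in ["side","wrist"]:
    im=optics.read_camera(n); cv2.imwrite(f"pics/{n}6.png",im[:,:,::-1] if n=="wrist" else cv2.resize(im[140:290,180:340,::-1],None,fx=4,fy=4))
E
```

```text
t: 6.1
eef_pos: [521.6, 11.1, 215.9]
tcp_rot: [0.632, 1.57, -2.282]
ft_force: [-11.2, -3.4, 14.7]
opening: 0.481
[521.62173516  11.06309237 215.86291959] [-11.16806536  -3.35610877  14.74652724] [-0.35034719  1.746271   -0.00954159]
```

View pics/side6.png

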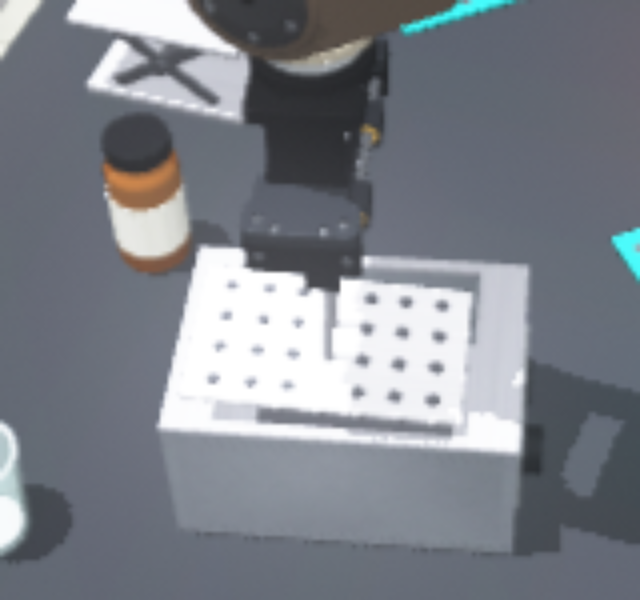

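View pics/wrist6.png

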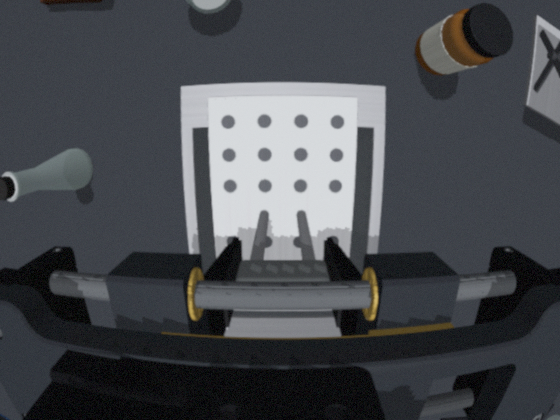

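```bash
python3 -m handwheel '[{"travel":[-2,-0.5,-2],"roll":0},{"travel":[-4,-1,-4],"roll":0},{"travel":[-6,-1.5,-6],"roll":0},{"travel":[-8,-2,-8],"roll":0},{"travel":[-10,-2.3,-9],"roll":0},{"travel":[-12,-2.7,-10],"roll":0},{"travel":[-12,-2.7,-10],"roll":0}]' -
python3 - <<'E'
from h import *
st=env.state();print(st["eef_pos"],st["ft_force"],st["moment"])
for n in ["side","wrist"]:
    im=optics.read_camera(n); cv2.imwrite(f"pics/{n}7.png",im[:,:,::-1] if n=="wrist" else cv2.resize(im[140:290,180:340,::-1],None,fx=4,fy=4))
E
```

```text
t: 6.9
eef_pos: [510.7, 8.7, 204.8]
tcp_rot: [2.632, 1.57, -0.282]
ft_force: [-0.9, -1.1, 1.9]
opening: 0.483
[510.69326175   8.69547379 204.80866605] [-0.91998706 -1.12152913  1.93539035] [-0.21299322 -0.1787864  -0.01843421]
```

View pics/side7.png

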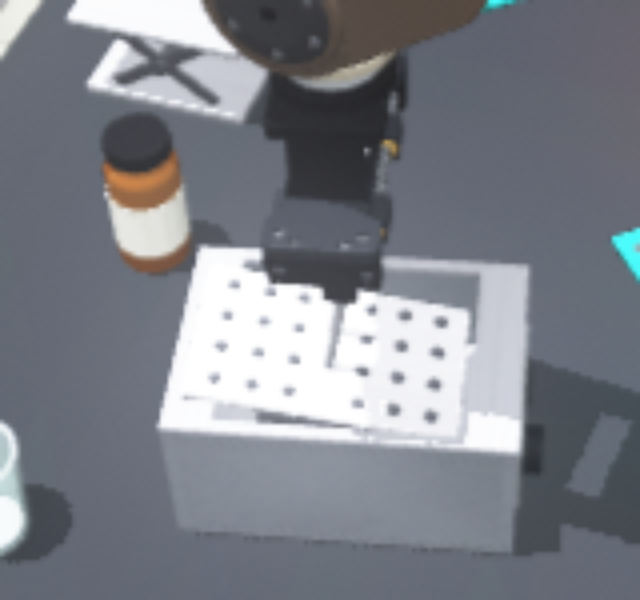

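View pics/wrist7.png

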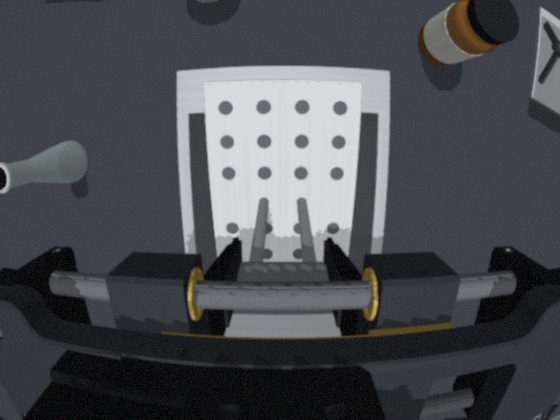

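```bash
python3 -m handwheel '[{"travel":[-6,-1.4,0],"roll":0},{"travel":[-12,-2.8,0],"roll":0},{"travel":[-18,-4.2,0],"roll":0},{"travel":[-24,-5.6,0],"roll":0},{"travel":[-30,-7,0],"roll":0},{"travel":[-37,-8.6,0],"roll":0},{"travel":[-37,-8.6,0],"roll":0}]' -
python3 - <<'E'
from h import *
st=env.state();print(st["eef_pos"],st["ft_force"],st["moment"])
for n in ["side","wrist"]:
    im=optics.read_camera(n); cv2.imwrite(f"pics/{n}8.png",im[:,:,::-1] if n=="wrist" else cv2.resize(im[140:290,180:340,::-1],None,fx=4,fy=4))
E
```

```text
t: 7.7
eef_pos: [473.3, 0.0, 205.0]
tcp_rot: [2.716, 1.569, -0.198]
ft_force: [1.4, 0.2, -4.4]
opening: 0.481
[4.73311385e+02 3.43917400e-02 2.05039413e+02] [ 1.40693275  0.15291535 -4.38321147] [ 0.01134064 -0.65560306  0.04463535]
```

View pics/side8.png

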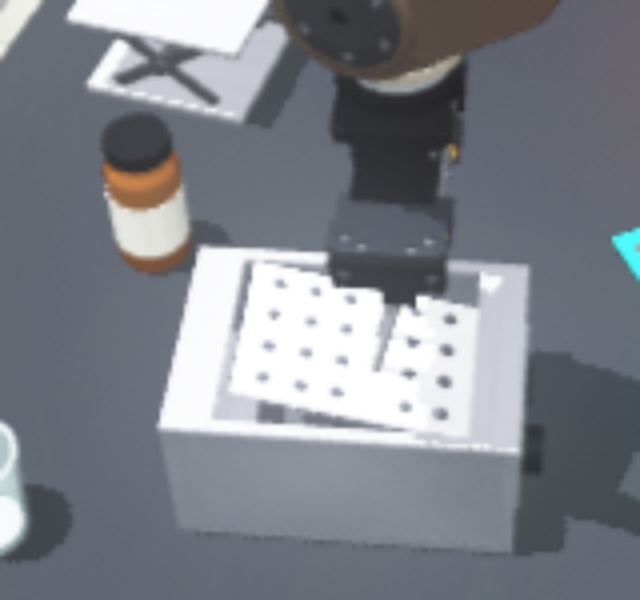

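View pics/wrist8.png

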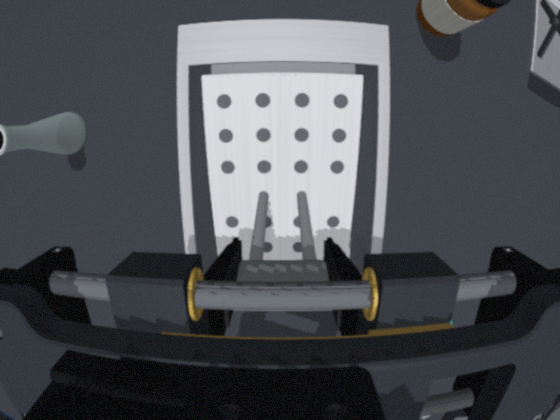

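Run:
```python
from h import *
z=env.state()["eef_pos"]; R=np.array([[.974,.2267],[-.2267,.974]])
f=lambda p:(R@(p[:2]-np.array([509.8,6]))).round(1)
print("tcp",f(z),"lip(86)",[f(onz("wrist",*p,129)) for p in [(212,64),(357,64)]],"outer",[f(onz("wrist",*p,129)) for p in [(178,27),(388,26)]])
for th in (10,13.3,16):
    t=np.radians(th); zt=z[2]+19+95*np.sin(t)-106*np.cos(t)
    a,b=[onz("wrist",*p,zt) for p in [(202,74),(362,74)]]
    print(th,zt,"model u",f(z)[0]+95*np.cos(t)+106*np.sin(t),f(z)[0]+95*np.cos(t)+112*np.sin(t),"seen",f(a),f(b),"width(116)",np.linalg.norm(a-b))
```

```text
tcp [-36.6   2.5] lip(86) [array([86.2, 55.1]), array([ 86.4, -55.5])] outer [array([119.8,  83.5]), array([120.8, -81.6])]
10 135.90941864754853 model u 75.36344336885438 76.40533243485595 seen [77.4 61.3] [ 77.3 -57.6] width(116) 118.89567254487801
13.3 142.50022810698277 model u 80.23726505576246 81.61756347889109 seen [76.2 59.6] [ 76.1 -56. ] width(116) 115.63719963019314
16 148.09427262163734 model u 83.93742083074221 85.5912449656442 seen [75.2 58.3] [ 75.1 -54.6] width(116) 112.87152378313142
```

```bash
python3 -m handwheel '[{"travel":[2.9,0,0],"roll":0},{"travel":[2.9,-1,-6],"roll":0},{"travel":[2.9,-1,-13],"roll":0},{"travel":[2.9,-1,-20],"roll":0},{"travel":[2.9,-1,-27],"roll":0},{"travel":[2.9,-1,-34],"roll":0},{"travel":[2.9,-1,-40],"roll":0},{"travel":[2.9,-1,-40],"roll":0}]' -
python3 - <<'E'
from h import *
st=env.state();print(st["eef_pos"],st["ft_force"],st["moment"])
for n in ["side","wrist"]:
    im=optics.read_camera(n); cv2.imwrite(f"pics/{n}9.png",im[:,:,::-1] if n=="wrist" else cv2.resize(im[140:290,180:340,::-1],None,fx=4,fy=4))
E
```

```text
t: 8.6
eef_pos: [476.0, -0.7, 163.8]
tcp_rot: [-0.301, 1.569, 3.069]
ft_force: [0.1, 0.3, -3.5]
opening: 0.484
[476.04063096  -0.72434514 163.78977727] [ 0.09469718  0.34184777 -3.48134688] [-0.0453879   0.10622502  0.04185689]
```

View pics/side9.png

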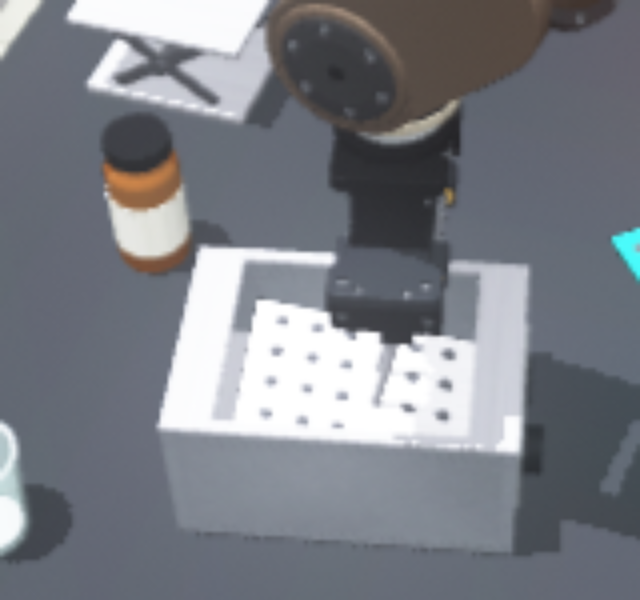

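View pics/wrist9.png

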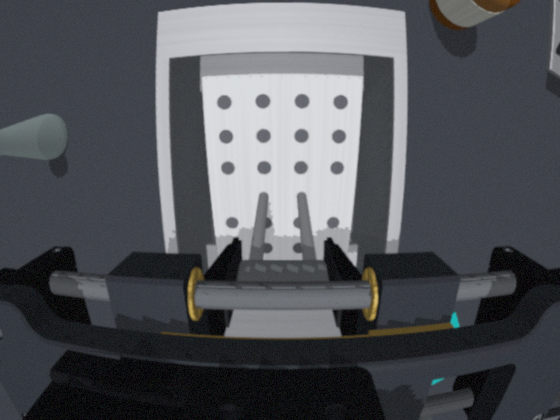

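```bash
python3 -m handwheel '[{"travel":[0,0,-4],"roll":0},{"travel":[4,0.9,-7],"roll":0},{"travel":[9,2,-10],"roll":0},{"travel":[14,3.2,-13],"roll":0},{"travel":[19,4.4,-16],"roll":0},{"travel":[24,5.5,-19],"roll":0},{"travel":[29,6.7,-21],"roll":0},{"travel":[29,6.7,-21],"roll":0}]' -
python3 - <<'E'
from h import *
st=env.state();print(st["eef_pos"],st["ft_force"],st["moment"])
for n in ["side","wrist"]:
    im=optics.read_camera(n); cv2.imwrite(f"pics/{n}10.png",im[:,:,::-1] if n=="wrist" else cv2.resize(im[140:290,180:340,::-1],None,fx=4,fy=4))
E
```

```text
t: 9.5
eef_pos: [505.9, 6.1, 143.3]
tcp_rot: [-0.13, 1.571, -3.043]
ft_force: [-0.3, 1.0, -1.5]
opening: 0.484
[505.91195523   6.06267867 143.26997727] [-0.31927458  1.04944157 -1.47266484] [ 0.05456646  0.1314056  -0.0330368 ]
```

View pics/side10.png

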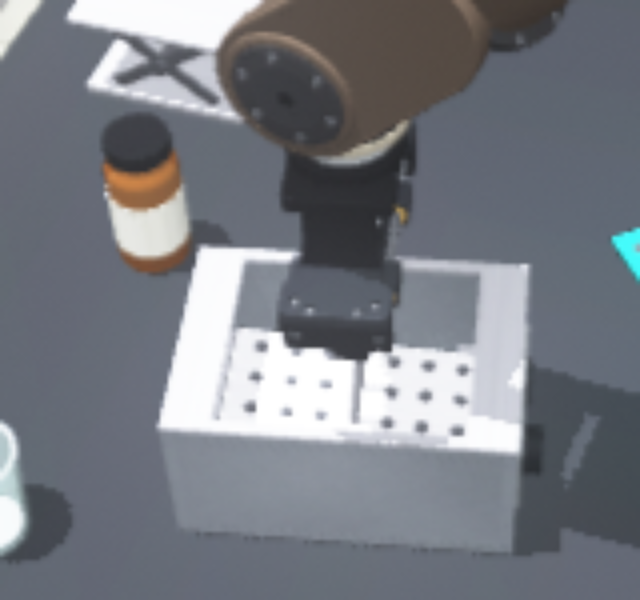

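View pics/wrist10.png

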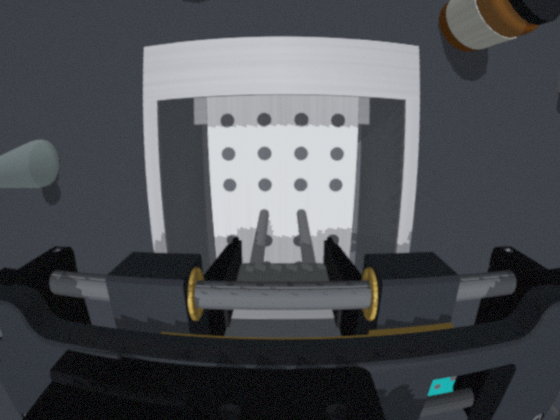

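```bash
python3 -m handwheel '[{"travel":[1.5,0.3,-1],"roll":0},{"travel":[3,0.6,-2],"roll":0},{"travel":[3.7,0.8,-3],"roll":0},{"travel":[3.7,0.8,-4],"roll":0},{"travel":[3.7,0.8,-5],"roll":0},{"travel":[3.7,0.8,-6],"roll":0},{"travel":[3.7,0.8,-7],"roll":0},{"travel":[3.7,0.8,-7],"roll":0}]' -
python3 - <<'E'
from h import *
st=env.state();print(st["eef_pos"],st["ft_force"],st["moment"])
for n in ["side","wrist"]:
    im=optics.read_camera(n); cv2.imwrite(f"pics/{n}11.png",im[:,:,::-1] if n=="wrist" else cv2.resize(im[140:290,180:340,::-1],None,fx=4,fy=4))
E
```

```text
t: 10.4
eef_pos: [510.8, 6.6, 137.6]
tcp_rot: [2.802, 1.566, -0.111]
ft_force: [3.8, 1.2, 5.7]
opening: 0.482
[510.78802895   6.59381073 137.55576551] [3.84781036 1.16620289 5.67409177] [ 0.09828619 -0.5455531   0.01105489]
```

View pics/side11.png

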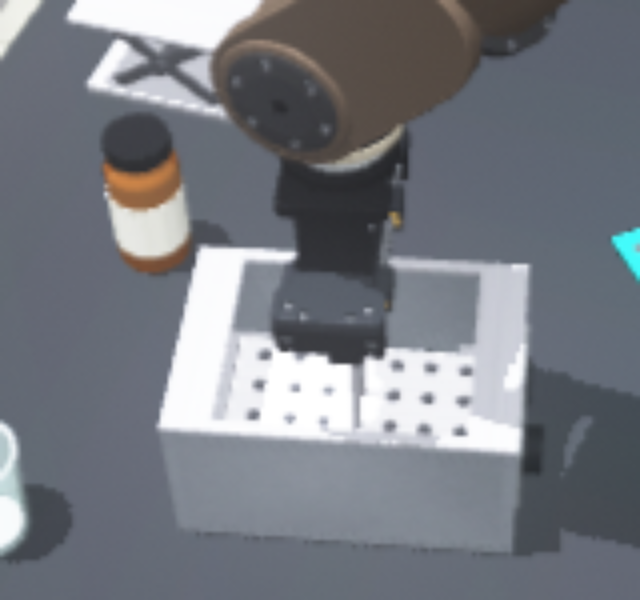

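View pics/wrist11.png

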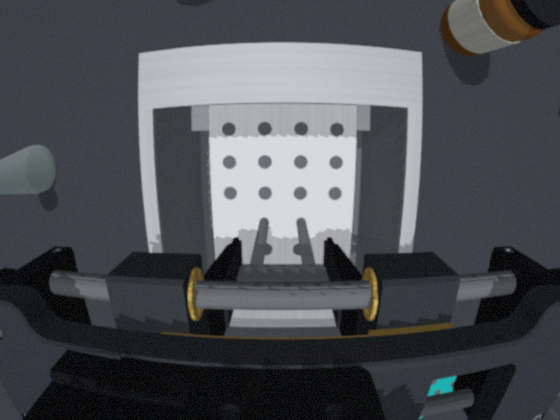

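```bash
python3 -m handwheel '[{"travel":[0,0,-1],"roll":0},{"travel":[0,0,-2],"roll":0},{"travel":[0,0,-2],"roll":0}]' -
python3 -m handwheel '[{"travel":[0,0,2],"roll":0},{"travel":[0,0,2],"roll":0},{"travel":[0,0,2],"roll":0},{"travel":[0,0,2],"roll":0},{"travel":[0,0,2],"roll":0},{"travel":[0,0,2],"roll":0}]' -1
python3 -m handwheel '[{"travel":[0,0,20],"roll":0},{"travel":[0,0,50],"roll":0},{"travel":[0,0,90],"roll":0},{"travel":[-20,0,110],"roll":0},{"travel":[-50,0,110],"roll":0},{"travel":[-50,0,110],"roll":0}]' -
python3 - <<'E'
from h import *
st=env.state();print(st["eef_pos"],st["ft_force"],st["moment"])
for n in ["side","wrist","top"]:
    im=optics.read_camera(n); cv2.imwrite(f"pics/{n}12.png",cv2.resize(im[140:290,180:340,::-1],None,fx=4,fy=4) if n=="side" else im[:,:,::-1])
    if n=="side": cv2.imwrite("pics/side12f.png",im[:,:,::-1])
E
```

```text
t: 10.8
eef_pos: [510.7, 6.6, 135.5]
tcp_rot: [2.798, 1.567, -0.116]
ft_force: [5.1, 0.7, 5.6]
opening: 0.483
t: 11.4
eef_pos: [509.1, 6.7, 136.6]
tcp_rot: [0.473, 1.571, -2.441]
ft_force: [0.4, 0.9, -0.2]
opening: 0.929
t: 12.0
eef_pos: [456.6, 7.0, 247.3]
tcp_rot: [1.327, 1.571, -1.587]
ft_force: [0.8, 0.2, -0.7]
opening: 1.001
[456.62728809   6.9592325  247.28708806] [ 0.75336845  0.15995861 -0.68576713] [ 0.03390248  0.0127682  -0.02279194]
```

View pics/side12.png

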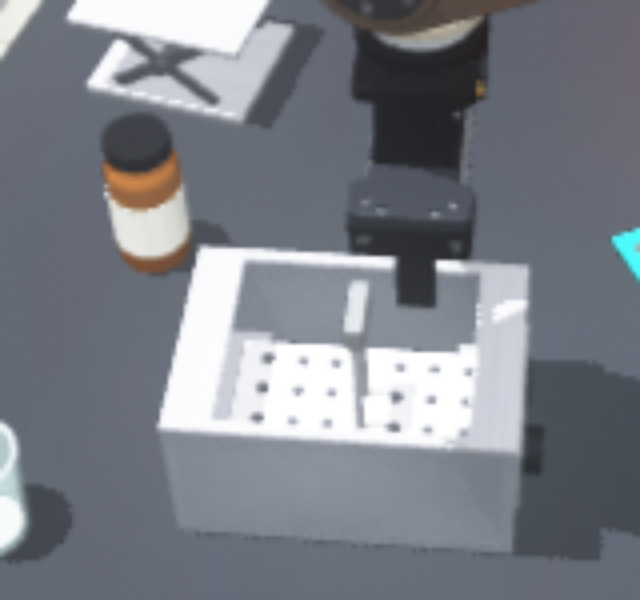

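View pics/wrist12.png

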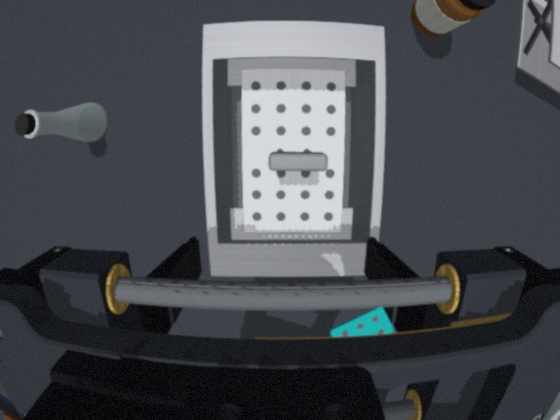

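View pics/top12.png

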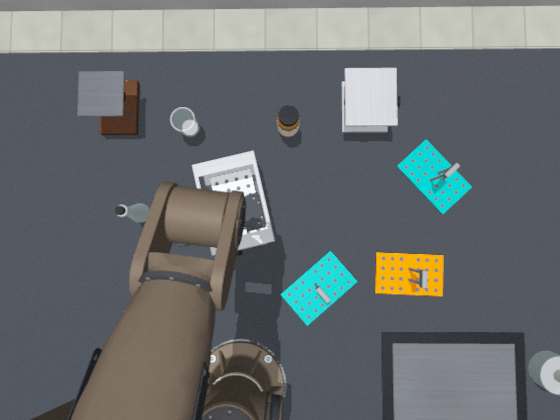

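Run:
```python
from h import *
R=np.array([[.974,.2267],[-.2267,.974]])
f=lambda p:(R@(p[:2]-np.array([509.8,6]))).round(1)
im=cv2.imread("pics/wrist12.png");cv2.imwrite("pics/w12c.png",cv2.resize(im[10:290,190:400],None,fx=2.8,fy=2.1))
for n,p,z in [("plate far",(243,69),51),("plate far",(343,69),51),("near",(243,231),51),("near",(344,231),51),("lip far",(228,58),129),("liphigh",(371,58),129),("lip near",(218,243),129),("ledge far edge",(232,86),45),("ledge near",(235,208),45),("grip",(298,159),124)]:
    print(n,f(onz("wrist",*p,z)))
```

```text
plate far [91.9 54.9]
plate far [ 93.  -57.4]
near [-96.6  57.9]
near [-96.9 -63. ]
lip far [87.8 59.2]
liphigh [ 90.  -68.8]
lip near [-83.8  72.7]
ledge far edge [73.4 68.2]
ledge near [-69.8  67.3]
grip [-4.9 -3.1]
```

View pics/w12c.png

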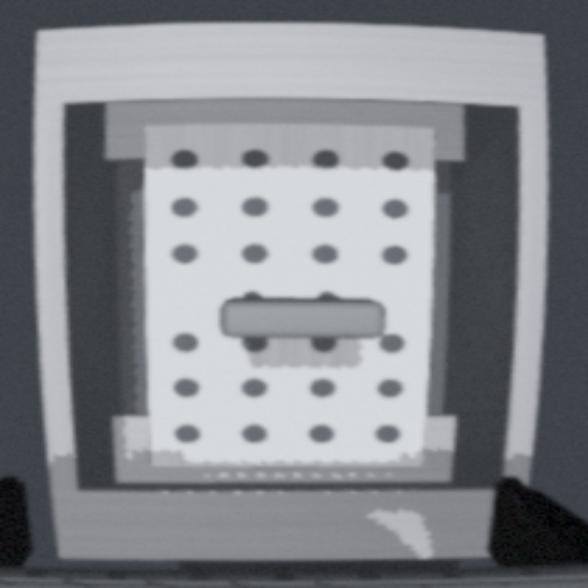

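Side and wrist views agree that the plate lies flat on both ledges. It is about 4 mm towards -x of centre, and both ends are under the lips. Next I measure the flask.

Run:
```python
import cv2,numpy as np
t=cv2.imread("pics/top0.png"); s=cv2.imread("pics/side0.png"); w=cv2.imread("pics/wrist12.png")
cv2.imwrite("pics/f.png",np.hstack([cv2.resize(t[195:230,105:160],(550,350),interpolation=2),cv2.resize(s[300:360,215:260],(250,350),interpolation=2)]))
cv2.imwrite("pics/f2.png",cv2.resize(w[90:160,0:120],None,fx=6,fy=6,interpolation=2))
```

```text
(no output)
```

View pics/f.png

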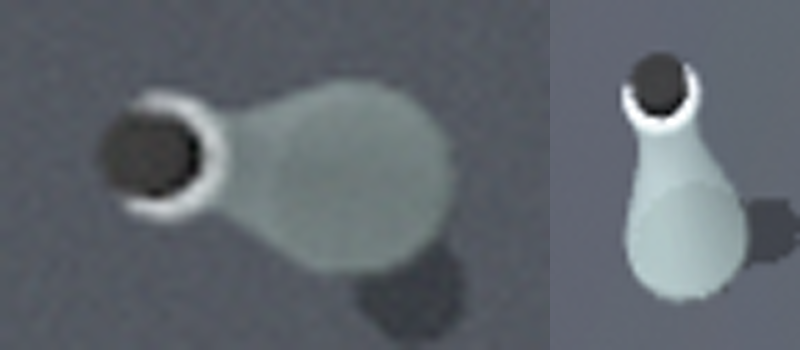

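View pics/f2.png

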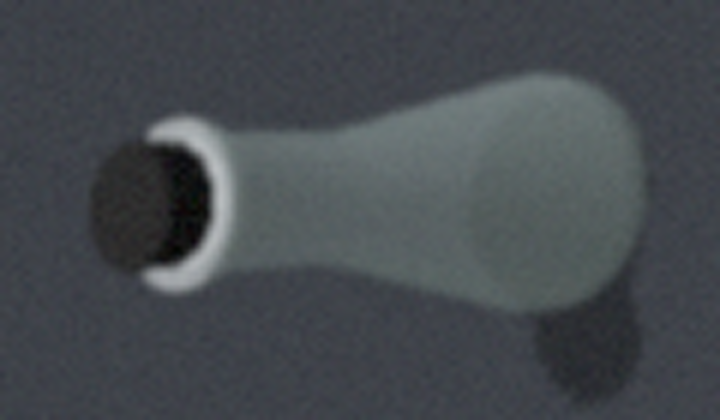

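Run:
```python
from h import *
print("top foot",onz("top",140,212.1,2).round(1),"stopper",onz("top",118.9,209.9,150).round(1))
print("side foot",onz("side",239.2,341,2).round(1),"stopper",onz("side",233.9,313.8,150).round(1))
print("wrist foot",onz("wrist",557/6,90+192/6,2).round(1),"stopper",onz("wrist",130/6,90+206/6,150).round(1))
print(tri(ray("top",118.9,209.9),ray("side",233.9,313.8)),tri(ray("top",140,212.1),ray("side",239.2,341)))
st=env.state();print(st["eef_pos"],st["joints"])
```

```text
top foot [491.8 296.    2. ] stopper [490.3 293.9 150. ]
side foot [489.6 294.2   2. ] stopper [488.8 295.2 150. ]
wrist foot [491.6 289.7   2. ] stopper [491.2 291.1 150. ]
(array([489.8807196 , 294.49417868, 148.13596166]), np.float64(1.1692933108045986)) (array([490.48989511, 295.05906199,   3.53609587]), np.float64(2.6553454872528133))
[459.64517532   6.67457014 246.7099991 ] [-1.29302583e-01  2.17443567e-01  1.90194408e+00 -5.74149004e-05
  1.02168685e+00  1.21372129e+00]
```

```bash
python3 -m handwheel '[{"travel":[4,38,0],"roll":0},{"travel":[8,77,0],"roll":0},{"travel":[12,115,0],"roll":0},{"travel":[16,154,0],"roll":0},{"travel":[20,192,0],"roll":0},{"travel":[25,231,0],"roll":0},{"travel":[29,268,0],"roll":0},{"travel":[31,287,0],"roll":0}]' -
python3 -m handwheel '[{"travel":[0,0,0],"roll":0},{"travel":[0,0,-30],"roll":0},{"travel":[0,0,-50],"roll":0},{"travel":[0,0,-50],"roll":0}]' -
python3 - <<'E'
from h import *
print(env.state()["eef_pos"]);P=optics.camera_params("wrist")
for n in ["wrist","side"]:
    im=optics.read_camera(n); cv2.imwrite(f"pics/{n}13.png",cv2.resize(im[220:400,150:330,::-1],None,fx=3,fy=3) if n=="side" else im[:,:,::-1])
E
```

```text
t: 12.95
eef_pos: [490.6, 296.5, 245.7]
tcp_rot: [0.01, 1.57, -2.902]
ft_force: [-0.1, -1.0, -0.6]
opening: 1.001
t: 13.35
eef_pos: [489.4, 292.1, 194.2]
tcp_rot: [0.263, 1.566, -2.652]
ft_force: [0.2, -0.3, 0.4]
opening: 0.998
[489.36002561 292.11750049 194.22057269]
```

View pics/wrist13.png

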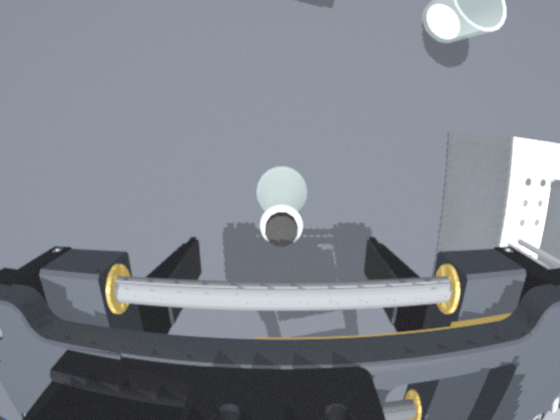

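View pics/side13.png

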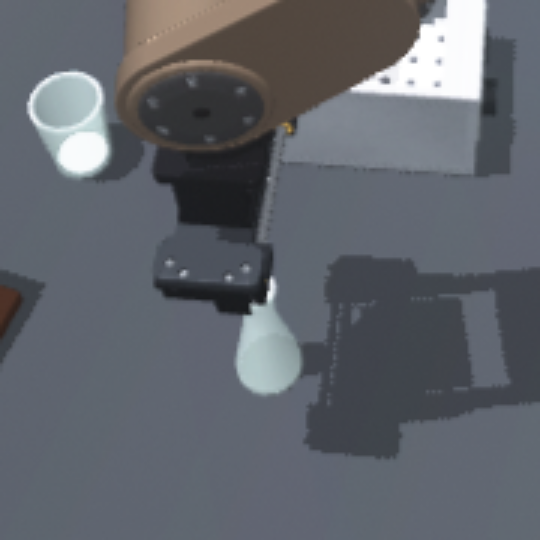

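```bash
python3 - <<'E'
from h import *
print(env.state()["eef_pos"])
print(onz("wrist",282,191,2),onz("wrist",281,230,150))
E
python3 -m handwheel '[{"travel":[0,0,-25],"roll":0},{"travel":[0,0,-55],"roll":0},{"travel":[0,0,-80],"roll":0},{"travel":[0,0,-98],"roll":0},{"travel":[0,0,-103],"roll":0},{"travel":[0,0,-103],"roll":0}]' -
python3 - <<'E'
from h import *
print(env.state()["eef_pos"])
for n in ["wrist","side"]:
    im=optics.read_camera(n); cv2.imwrite(f"pics/{n}14.png",cv2.resize(im[220:400,150:330,::-1],None,fx=3,fy=3) if n=="side" else im[:,:,::-1])
E
```

```text
[490.53968612 292.93345015 197.0182768 ]
[491.00364951 292.40443668   2.        ] [491.09230787 293.23583727 150.        ]
t: 14.05
eef_pos: [490.6, 293.6, 94.3]
tcp_rot: [2.99, 1.57, 0.076]
ft_force: [0.2, 0.5, 0.2]
opening: 0.999
[490.58667183 293.57642523  94.26263113]
```

View pics/wrist14.png

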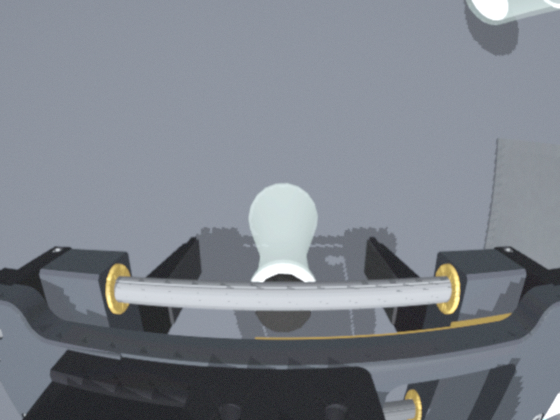

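View pics/side14.png

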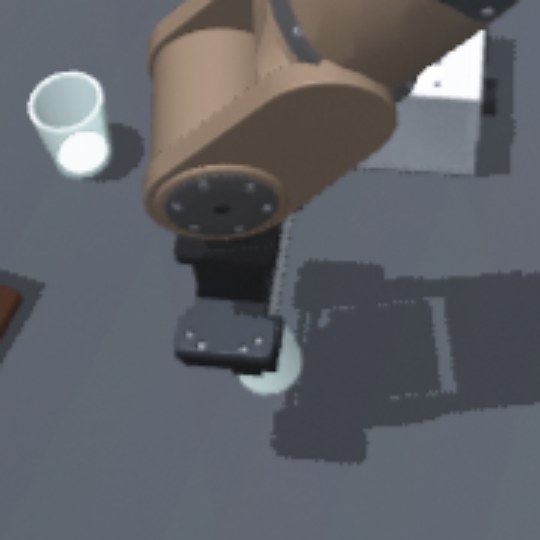

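```bash
python3 -m handwheel '[{"travel":[0.5,0,-2],"roll":0},{"travel":[0.5,0,-2],"roll":0},{"travel":[0.5,0,-2],"roll":0},{"travel":[0.5,0,-2],"roll":0},{"travel":[0.5,0,-2],"roll":0},{"travel":[0.5,0,-2],"roll":0},{"travel":[0.5,0,-2],"roll":0},{"travel":[0.5,0,-2],"roll":0}]' 1
python3 -m handwheel '[{"travel":[0,0,0],"roll":0},{"travel":[0,0,0],"roll":0},{"travel":[0,0,0],"roll":0}]' -
python3 -m handwheel '[{"travel":[0,0,10],"roll":0},{"travel":[0,0,20],"roll":0},{"travel":[0,0,20],"roll":0}]' -
python3 - <<'E'
from h import *
print(env.state()["eef_pos"],env.state()["ft_force"])
for n in ["wrist"]:
    im=optics.read_camera(n); cv2.imwrite(f"pics/{n}15.png",im[:,:,::-1])
E
```

```text
t: 14.95
eef_pos: [490.6, 293.7, 91.6]
tcp_rot: [1.246, 1.571, -1.667]
ft_force: [-0.5, -0.7, 0.6]
opening: 0.384
t: 15.25
eef_pos: [490.6, 293.7, 91.6]
tcp_rot: [0.967, 1.571, -1.947]
ft_force: [0.5, 0.3, -0.6]
opening: 0.311
t: 15.55
eef_pos: [491.2, 294.0, 113.4]
tcp_rot: [-2.979, 1.568, 0.39]
ft_force: [0.7, 0.2, -2.2]
opening: 0.307
[491.23768427 294.03777463 113.3945561 ] [ 0.68534725  0.23735553 -2.15444108]
```

View pics/wrist15.png

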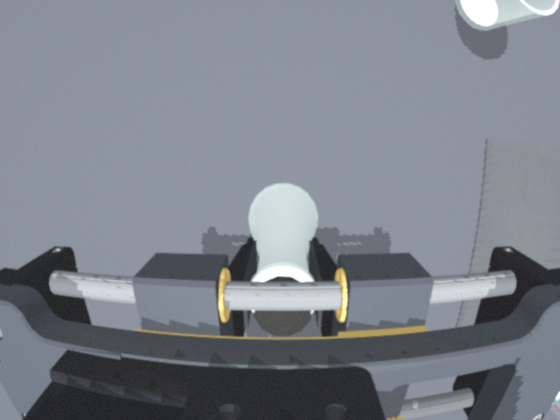

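```bash
python3 -m handwheel '[{"travel":[0,0,30],"roll":0},{"travel":[0,0,65],"roll":0},{"travel":[0,0,100],"roll":0},{"travel":[0,0,135],"roll":0},{"travel":[0,0,160],"roll":0},{"travel":[0,0,165],"roll":0}]' -
python3 -m handwheel '[{"travel":[6,-25,0],"roll":0},{"travel":[14,-60,0],"roll":0},{"travel":[22,-95,0],"roll":0},{"travel":[30,-130,0],"roll":0},{"travel":[38,-165,0],"roll":0},{"travel":[46,-200,0],"roll":0},{"travel":[54,-235,0],"roll":0},{"travel":[60,-260,0],"roll":0}]' -
python3 -m handwheel '[{"travel":[4.5,-14,0],"roll":0},{"travel":[4.5,-17,0],"roll":0},{"travel":[4.5,-17,0],"roll":0},{"travel":[4.5,-17,0],"roll":0}]' -
python3 - <<'E'
from h import *
print(env.state()["eef_pos"],env.state()["ft_force"])
for n in ["wrist","side","top"]:
    im=optics.read_camera(n); cv2.imwrite(f"pics/{n}16.png",cv2.resize(im[100:290,160:350,::-1],None,fx=3,fy=3) if n=="side" else im[:,:,::-1])
E
```

```text
t: 16.2
eef_pos: [491.2, 294.0, 279.3]
tcp_rot: [-2.957, 1.566, 0.412]
ft_force: [0.4, -0.1, -1.7]
opening: 0.31
t: 17.0
eef_pos: [550.4, 31.7, 275.0]
tcp_rot: [-0.151, 1.569, -3.066]
ft_force: [-0.2, 0.9, -1.4]
opening: 0.306
t: 17.4
eef_pos: [554.8, 17.8, 276.4]
tcp_rot: [-0.653, 1.57, 2.717]
ft_force: [0.1, 1.4, -2.4]
opening: 0.308
[554.82042184  17.77180202 276.41389979] [ 0.09094032  1.37970953 -2.38491132]
```

View pics/wrist16.png

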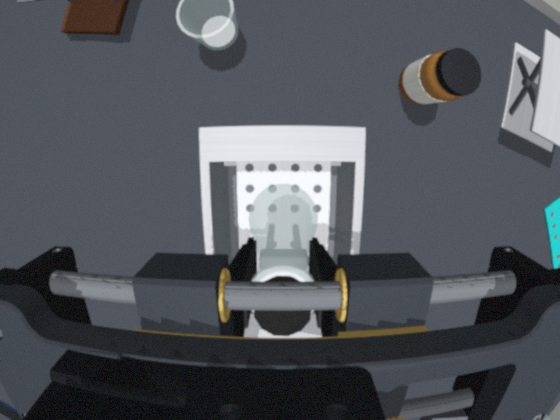

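View pics/side16.png

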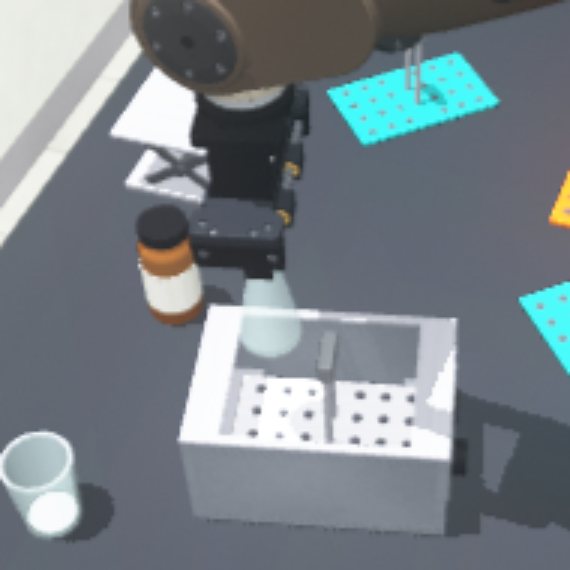

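```bash
python3 -m handwheel '[{"travel":[0,0,-20],"roll":0},{"travel":[0,0,-45],"roll":0},{"travel":[0,0,-70],"roll":0},{"travel":[0,0,-90],"roll":0},{"travel":[0,0,-108],"roll":0},{"travel":[0,0,-120],"roll":0},{"travel":[0,0,-125],"roll":0},{"travel":[0,0,-125],"roll":0}]' -
python3 - <<'E'
from h import *
print(env.state()["eef_pos"],env.state()["ft_force"])
for n in ["side"]:
    im=optics.read_camera(n); cv2.imwrite(f"pics/{n}17.png",cv2.resize(im[100:290,160:350,::-1],None,fx=3,fy=3) if n=="side" else im[:,:,::-1])
E
```

```text
t: 18.35
eef_pos: [555.1, 17.0, 151.5]
tcp_rot: [-0.152, 1.57, -3.065]
ft_force: [0.3, 0.2, -2.5]
opening: 0.308
[555.07123086  16.96371642 151.48992046] [ 0.26850423  0.20630099 -2.49622133]
```

View pics/side17.png

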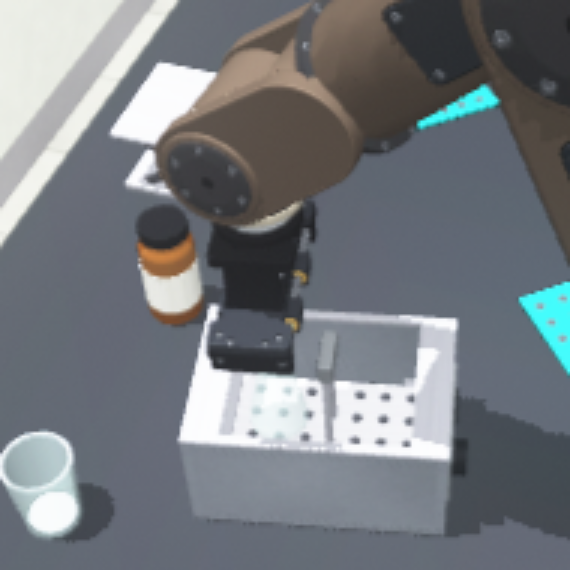

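Free of contact so far, with about 9 mm left to go. I lower it slowly and watch the force.

```bash
python3 -m handwheel '[{"travel":[0,0,-2],"roll":0},{"travel":[0,0,-4],"roll":0},{"travel":[0,0,-5.5],"roll":0},{"travel":[0,0,-6.5],"roll":0},{"travel":[0,0,-7],"roll":0},{"travel":[0,0,-7],"roll":0}]' -
python3 -m handwheel '[{"travel":[0,0,-0.5],"roll":0},{"travel":[0,0,-1],"roll":0},{"travel":[0,0,-1],"roll":0}]' -
python3 -m handwheel '[{"travel":[0,0,-0.5],"roll":0},{"travel":[0,0,-1],"roll":0},{"travel":[0,0,-1],"roll":0}]' -
```

```text
t: 19.0
eef_pos: [555.1, 16.7, 144.6]
tcp_rot: [0.438, 1.571, -2.476]
ft_force: [-0.3, -0.4, -1.6]
opening: 0.311
t: 19.3
eef_pos: [555.1, 16.7, 143.6]
tcp_rot: [0.829, 1.571, -2.084]
ft_force: [0.4, -0.2, -2.5]
opening: 0.306
t: 19.6
eef_pos: [555.2, 16.7, 142.7]
tcp_rot: [2.26, 1.571, -0.654]
ft_force: [0.2, -0.3, -0.7]
opening: 0.306
```

```bash
python3 -m handwheel '[{"travel":[0,0,-0.5],"roll":0},{"travel":[0,0,-0.5],"roll":0}]' -
python3 -m handwheel '[{"travel":[0,0,-0.5],"roll":0},{"travel":[0,0,-0.5],"roll":0}]' -
```

```text
t: 19.8
eef_pos: [555.4, 16.6, 142.6]
tcp_rot: [2.627, 1.57, -0.286]
ft_force: [-0.4, -0.6, 3.3]
opening: 0.31
t: 20.0
eef_pos: [555.6, 16.6, 142.5]
tcp_rot: [2.718, 1.569, -0.195]
ft_force: [-0.5, 0.0, 8.3]
opening: 0.31
```

Contact came at TCP z = 142.6, as predicted. Now I ease the press, release and retreat.

```bash
python3 -m handwheel '[{"travel":[0,0,0.6],"roll":0},{"travel":[0,0,0.6],"roll":0}]' -
python3 -m handwheel '[{"travel":[0,0,0],"roll":0},{"travel":[0,0,0],"roll":0},{"travel":[0,0,0],"roll":0},{"travel":[0,0,0],"roll":0},{"travel":[0,0,0],"roll":0},{"travel":[0,0,0],"roll":0},{"travel":[0,0,0],"roll":0},{"travel":[0,0,0],"roll":0}]' -1
python3 -m handwheel '[{"travel":[0,0,10],"roll":0},{"travel":[0,0,30],"roll":0},{"travel":[0,0,60],"roll":0},{"travel":[0,0,95],"roll":0},{"travel":[0,0,125],"roll":0},{"travel":[0,0,130],"roll":0}]' -
python3 -m handwheel '[{"travel":[-20,0,0],"roll":0},{"travel":[-50,-20,0],"roll":0},{"travel":[-80,-50,0],"roll":0},{"travel":[-90,-90,0],"roll":0},{"travel":[-100,-130,0],"roll":0},{"travel":[-100,-165,0],"roll":0},{"travel":[-100,-200,0],"roll":0},{"travel":[-100,-200,0],"roll":0}]' -
python3 - <<'E'
from h import *
print(env.state()["eef_pos"],env.state()["ft_force"])
for n in ["wrist","side","top"]:
    im=optics.read_camera(n); cv2.imwrite(f"pics/{n}18.png",cv2.resize(im[140:290,180:340,::-1],None,fx=4,fy=4) if n=="side" else im[:,:,::-1])
E
```

```text
t: 20.2
eef_pos: [555.3, 16.7, 142.6]
tcp_rot: [2.632, 1.57, -0.282]
ft_force: [-0.6, -0.7, 5.6]
opening: 0.311
t: 21.0
eef_pos: [555.1, 16.7, 142.3]
tcp_rot: [1.804, 1.571, -1.11]
ft_force: [-0.2, -0.6, -0.3]
opening: 0.922
t: 21.6
eef_pos: [556.1, 16.7, 276.5]
tcp_rot: [2.815, 1.565, -0.098]
ft_force: [1.2, 0.2, 0.1]
opening: 0.996
t: 22.4
eef_pos: [454.8, -186.4, 272.0]
tcp_rot: [0.803, 1.57, -2.114]
ft_force: [-0.5, 0.6, -0.0]
opening: 0.997
[ 454.8282384  -186.36193406  271.97230099] [-0.46536171  0.63763109 -0.03865571]
```

View pics/side18.png

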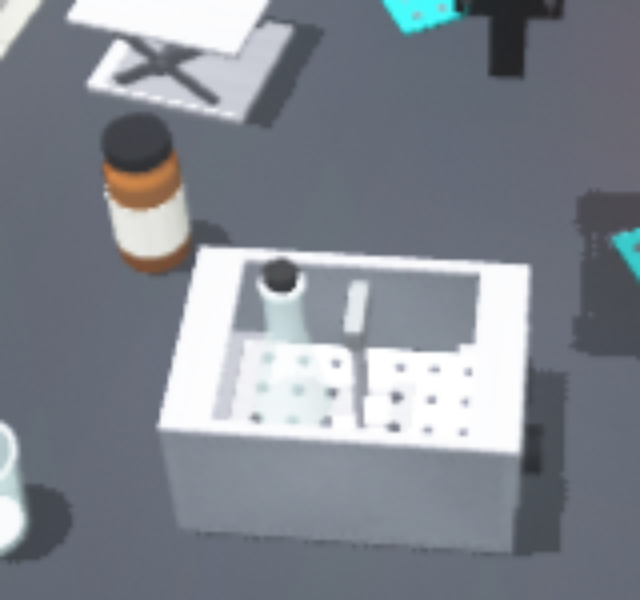

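View pics/top18.png

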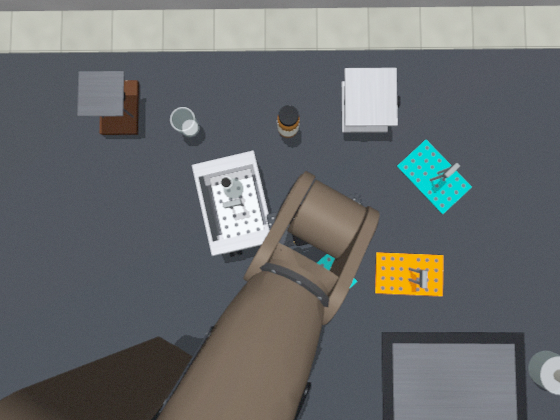

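View pics/wrist18.png

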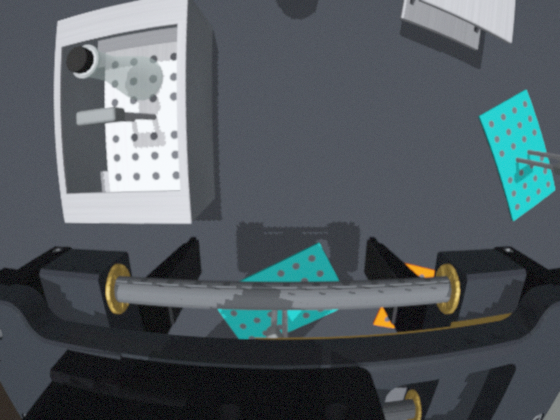

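The flask stands on the shelf beside the grip and the plate is flat. The beaker and jar are where they were. One last numeric check before handing in.

Run:
```python
from h import *
print("stopper",tri(ray("top",226,182.5),ray("side",250,207)), "grip",tri(ray("top",233,202.5),ray("side",180+357/4,140+296/4)))
a=cv2.imread("pics/top0.png").astype(int);b=cv2.imread("pics/top18.png").astype(int)
for n,(x0,y0,x1,y1) in dict(beaker=(165,100,205,140),reagent=(270,95,305,140)).items(): print(n,np.abs(a-b)[y0:y1,x0:x1].mean(),np.abs(a-b)[y0:y1,x0:x1].max())
print(env.state()["t"],abs(env.state()["qvel"]).max())
job.job_done()
```

```text
stopper (array([553.04351069,  15.54843119, 199.46841848]), np.float64(0.19689669797684994)) grip (array([505.78248437,   1.70659413, 172.40787483]), np.float64(2.3109645056132684))
beaker 1.9516666666666667 10
reagent 2.2816931216931216 14
22.55 0.020990384675368498
the job is handed in; nothing more can be done
```

The shelf plate is fitted in the bath and the flask is standing on it. I handed the job in at 22.6 s of the 64 s allowed; no verdict is reported.

**What I did:** I lifted the white plate by its grip and tilted it about 12° in the fingers against the bath's far lip. I then slid its low end under the knob-end lip, levelled it on the ledges and let go. The flask went onto the far side of the grip. It touched down at tool height 142.6 mm, as predicted, and I released it with a press of under about 10 N.

**Last checks:**
- **Plate:** it lay flat when measured after release. It sits about 4 mm off centre towards the knob end, and I left it there because each end was still under its lip, by at least about 5 mm.
- **Flask:** it stands upright, with the stopper measured at [553, 15.5, 199.5] against an expected [555, 17, 201].
- **Beaker and jar:** unmoved in the top picture; the differences from the first picture are only noise.
- **Robot:** clear of everything, and nothing fell.

**Disagreements:**
- **Grip:** its final height came out at 172 mm, and the point I marked was near its top, which should be 169 mm. The two sight lines missed each other by 2.3 mm.
- **Plate tilt:** the wrist view and the geometry disagreed by about 3° while the plate was going in.
- **Gripper on the neck:** it read about 29 mm on the flask's 26 mm neck, but the hold was firm.

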